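# Seat the backing board in the weld fixture and swing the hold-down over it

### The job

With a fingertip, push the copper backing board along the rails of the weld fixture until you feel it drop into the yellow locating notch and lie level there, without ramming it. Then push the red hold-down arm round by its black peg until it is fully over the board, and take the hand clear. Nothing is to be picked up: do not lift the board off its rails, and leave the other things on the table where they are.

Things in the scene. Friction and masses are not known exactly. Their poses are not given: they have to be found in the camera images.
- fixture: Fixed weld fixture; place and heading differ each time. Origin on the table under the notch centre; +y: the way to slide, x across. Base plate 230 mm wide, 8 mm thick, y -235 to 125 mm. Two steel rails, tops 30 mm above the table, 50 to 82 mm either side of the centre line, y -235 to -52; between them a channel, open above and at the back, where fingertips can stand behind the board.
- notch (a point): Centre of the yellow notch at its floor, 23 mm above the table, 7 mm below the rail tops; axes as the fixture's. The notch is 104 mm long (y -52 to 52); a blue end stop (top 37 mm) follows from y 52 to 75. Blue side fences (82.5 to 95 mm either side, top 35 mm) guide the board with 2.5 mm play each side.
- board: Loose copper-coloured board, 160 across x 100 along the rails x 14 mm, 0.4 to 0.7 kg. Origin: centre of its underside; axes as the fixture's. Starts flat on the rails, 85 to 150 mm before the notch centre. Slides with 2 to 5 N. Its nose tips into the notch once half is past the rail ends; seated, it lies level, top 37 mm above the table, 2 mm play before and behind; the end stop blocks it.
- board_back (a point): Middle of the board's back face (the one to push, facing away from the notch), half-way up its thickness: 50 mm behind the board's centre, 37 mm above the table at the start, 30 mm when seated.
- pivot (a point): Upright axis of the red swivel hold-down arm, 98 mm beyond the notch centre on the fixture's centre line; this point is 46 mm above the table (mid-thickness of the arm); axes as the fixture's.
- clamp (a joint): Angle of the hold-down arm, growing anticlockwise from above. 0: it points along the fixture's -x; 1.571 (stop): along -y, over the seated board. Starts at 0 to 0.25; takes about 1.5 N at the peg and stays where left. Arm 20 mm wide, 12 mm thick, underside 40 mm above the table: 3 mm over a seated board, too low to pass over an unseated one.
- peg (a point): Centre of the upright black peg near the arm's end, 85 mm from the pivot axis: 18 mm in diameter, from 52 to 85 mm above the table; this point is 68.5 mm above the table.
- nozzle: small brass torch nozzle, 22 mm diameter, 42 mm tall, standing loose on the fixture's base plate beyond the end stop; origin under its centre
- square: flat red magnetic welding square (triangle) about 100 x 85 x 20 mm lying on the table beyond the fixture; origin under its centre
- coupon: welded T-shaped steel test piece, 110 mm long, 50 mm wide, 50 mm tall, standing on the table beyond the fixture; origin under its centre
- wrench: steel wrench lying on the table to the robot's left; origin at its middle underside
- hammer: hammer lying on the table to the robot's right; origin at its underside
- tin: green tin of filler rods, 64 mm diameter, 180 mm tall with the rods, far right; origin under its centre
Not all that is in view belongs to the job. Of the things that look like the board, the smallest one is meant.

How it is judged:
By the outcome, as a careful person would: the job done as asked, in the order asked, and still so for the second after the job is handed in, with the robot touching nothing.
It also fails if it takes over 51 s, if anything falls off the work surface, if the arm or the gripper's body presses on something with over 40 N, if the wrist force passes 120 N, or if a joint passes its speed limit or range.

### The arm

A 7-joint arm with a two-finger parallel gripper is mounted at the origin on the work surface. World frame = base frame: x ahead of the robot, y to its left, z up, the work surface at z = 0. Lengths are in m, angles in rad, forces in N, time in s.
With the tool pointing down it reaches from about 0.4 to 0.875 m from the base axis. Payload 6.5 kg.
Tool frame: the origin (TCP) lies between the finger pads; the fingertips stand 19 mm ahead of it and the grasp point (between the pads) is the TCP; y points along the fingers, z is the direction in which the jaws open and shut, and the axes are right-handed (so a half turn about y gives the same grasp; the last joint's range is limited). The gripper opens to 88 mm and grips with 3 to 60 N. Pads are 18 mm wide; open, the fingers measure 123 mm over their backs; the gripper's body (75 mm by 187 mm) begins 45 mm behind the grasp point.
Start: joints at [1.232, 0.536, -0.004, 1.538, 0.003, 1.067, -0.071], TCP at [0.175, -0.626, 0.258] pointing down, gripper open.
Joint ranges: [-2.7, 2.7], [-0.37, 2.16], [-1.27, 1.26], [0.24, 2.4], [-1.31, 4.45], [0.19, 1.91], [-2.76, 2.76]. Speed limits (rad/s): [2.39, 2.39, 3.14, 3.14, 3.14, 3.14, 3.14].

### API

Orientations are given as a unit quaternion [x, y, z, w].
In Python, from plant import arm, eyes gives the robot as it stands.
- The arm moves only by the shell command python3 -m jog 'ROWS' [FORCE]. ROWS is JSON, a list of rows, each a list of 7 numbers: the shift along the tool's x, y, z in m, then the turn, a rotation vector about the tool's x, y, z in degrees, then the finger opening in m, from 0 to 0.0881. A call has 1 to 5 rows; each row shifts and turns the pose as measured when the row begins, along the tool's axes as they then stand; what a row does not reach is not made up. A row lasts 1/10 s, in which the tool goes at most 50 mm and 8.59 degrees, less where a joint would pass 70% of its speed; a pose out of reach is approached as far as the arm can. A call is refused whole if a number of a shift passes 0.05 or a number of a turn 8.59, either way. A call with a gripper value outside its range is refused whole. The fingers move at their own pace and stop on an object; FORCE is the grip in N (left out, the last holds). Time passes only in rows, so rows that do not move let the fingers close. It gives the time, the measured TCP pose, the force and the opening at its end, in the units of the state.
- arm.state(): the state, without advancing time (a new reading comes with each control period).
- eyes.grab_frame(name): name is "scene" or "top" or "wrist"; returns (picture, depth): 420x560x3 uint8, red, green, blue; 420x560 float32, m along the optical axis (not along the pixel's ray), 0 where there is no reading.
- eyes.get_calibration(name): a dict with "fov_y" (degrees; the focal length in pixels is half the picture's height over the tangent of half this angle, whatever the lens; pixels are square), "cx", "cy" (the principal point, pixels), "k1" (the pictures are not rectified: a ray, as slopes to the right and down, at radius r is drawn at 1 + k1 r^2 times it, then the intrinsics apply), "R" (3x3) and "t" (3): a world point X has camera coordinates R X + t. Camera axes: x right, y down, z forward; pixel columns grow to the right and rows downward; lengths in m; the calibration is good to about 2 mm. A picture is of the moment at which its call begins: read the wrist's pose just before it. get_calibration takes no time and is no camera call; for the wrist camera it gives the pose at the moment of the call.
- arm.hand_in(): hands the job in, once; it reports no verdict.
The state is a dict: "clock": time; "qpos": joint angles; "joint_vel": joint speeds; "tau": joint torques, N m; "tcp_pos": TCP position; "ee_rot": TCP orientation; "ft_force": force on the tool from outside, world axes, zero at the start; "ft_torque": the same for the moment, N m; "grip_width": finger opening in m.
Only numpy, scipy, OpenCV 4.12 (cv2) and the standard library are available. Lean on these libraries where they do the work, as an engineer would, in place of code of your own. Each camera call takes 0.05 s, during which the arm holds its last target.

## Working session

There is one attempt and no reset: what is moved stays moved. The work goes in short steps, Python scripts to look and compute and a shell command to move; the robot and the scene stay as the last step left them, time stands still between calls to the robot, and variables do not carry over. Pictures are saved under pics/ and viewed, and the job is handed in when it is done.

```bash
ls; mkdir -p pics; cat > h.py <<'E'
import numpy as np, cv2
from plant import arm, eyes
def grab(n,save=None):
    c=eyes.get_calibration(n); p,d=eyes.grab_frame(n)
    if save: cv2.imwrite('pics/'+save,p[:,:,::-1])
    return p,d,c
def K(c,h=420):
    f=h/2/np.tan(np.radians(c['fov_y'])/2); return f
def ray(c,u,v):
    f=K(c); xd=(u-c['cx'])/f; yd=(v-c['cy'])/f
    x,y=xd,yd
    for _ in range(30):
        s=1+c['k1']*(x*x+y*y); x,y=xd/s,yd/s
    R=np.array(c['R']);t=np.array(c['t'])
    return -R.T@t, R.T@np.array([x,y,1.0])
def onz(c,u,v,z):
    o,d=ray(c,u,v); return o+d*(z-o[2])/d[2]
def proj(c,X):
    R=np.array(c['R']);t=np.array(c['t']); p=R@np.array(X)+t
    x,y=p[0]/p[2],p[1]/p[2]; s=1+c['k1']*(x*x+y*y); f=K(c)
    return c['cx']+f*x*s, c['cy']+f*y*s
def deproj(c,u,v,dep):
    o,d=ray(c,u,v); return o+d*dep
E
python3 - <<'E'
from h import *
for n in ('scene','top','wrist'):
    p,d,c=grab(n,n+'0.png'); print(n,c['fov_y'],c['cx'],c['cy'],c['k1'],np.round(-np.array(c['R']).T@c['t'],3))
    np.savez('pics/'+n+'0.npz',p=p,d=d)
s=arm.state(); print(s)
E
```

```text
pics
scene 43.33764102079229 277.15005277949746 207.47262676773482 0.033167442778723535 [ 1.263 -0.258  1.205]
top 54.46667356633357 278.47454766148275 204.74780378620858 -0.029500811166733677 [0.333 0.013 1.271]
wrist 70.36713119273419 279.7958865331287 208.22553333694657 -0.021818821282789367 [ 0.245 -0.606  0.385]
{'clock': 0.15, 'qpos': array([ 1.23182609,  0.53698308, -0.00444749,  1.53862179,  0.00259753,
        1.06729737, -0.07122451]), 'joint_vel': array([ 0.00118688, -0.00196958,  0.00037364, -0.00431925,  0.00066692,
       -0.00034652,  0.00015748]), 'tau': array([ 2.10593418e-03, -5.71325934e+01,  9.92012434e-01, -2.51828313e+01,
       -5.61979576e-02,  1.51977944e-02,  6.75500087e-05]), 'tcp_pos': array([ 0.17499298, -0.62554563,  0.25705562]), 'ee_rot': array([-0.09625328,  0.70098902, -0.70008667,  0.0960643 ]), 'ft_force': array([0.00263285, 0.30028577, 0.69904182]), 'ft_torque': array([-0.00048798,  0.00611975,  0.05405638]), 'grip_width': 0.08818429750758128}
```

View pics/top0.png

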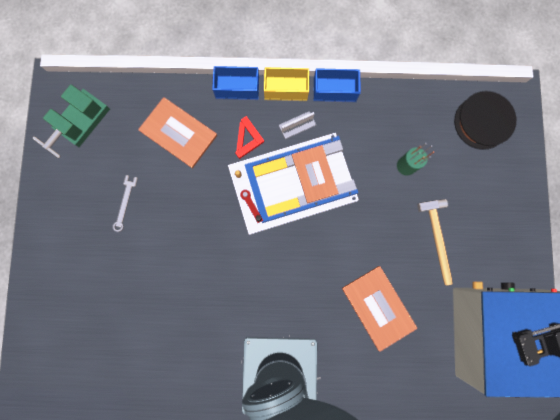

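View pics/scene0.png

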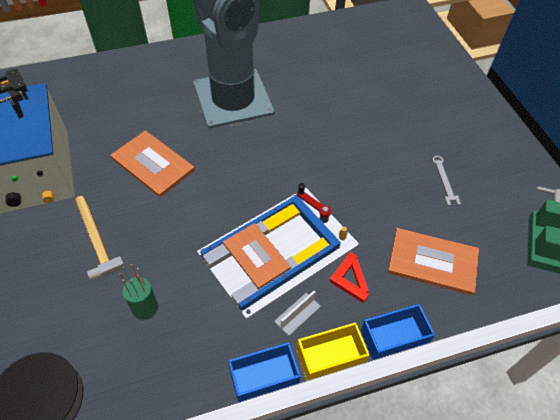

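View pics/wrist0.png

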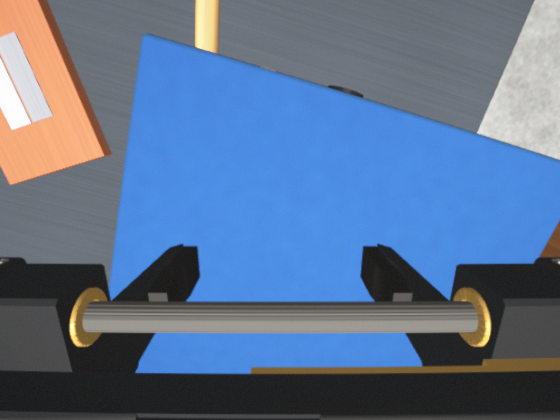

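Copper candidates in top: (177,132), (316,175) and (380,308). The one at (316,175) is the smallest and is the only one lying on the fixture rails. I'll confirm in an enlarged crop.

```bash
python3 - <<'E'
from h import *
p=np.load('pics/top0.npz')['p']; a=p[125:240,220:365]
cv2.imwrite('pics/crop1.png',cv2.resize(a,None,fx=5.2,fy=5.2,interpolation=cv2.INTER_CUBIC)[:,:,::-1])
p=np.load('pics/scene0.npz')['p']; a=p[175:325,190:365]
cv2.imwrite('pics/crop2.png',cv2.resize(a,None,fx=4,fy=4,interpolation=cv2.INTER_CUBIC)[:,:,::-1])
E
```

```text
(no output)
```

View pics/crop1.png

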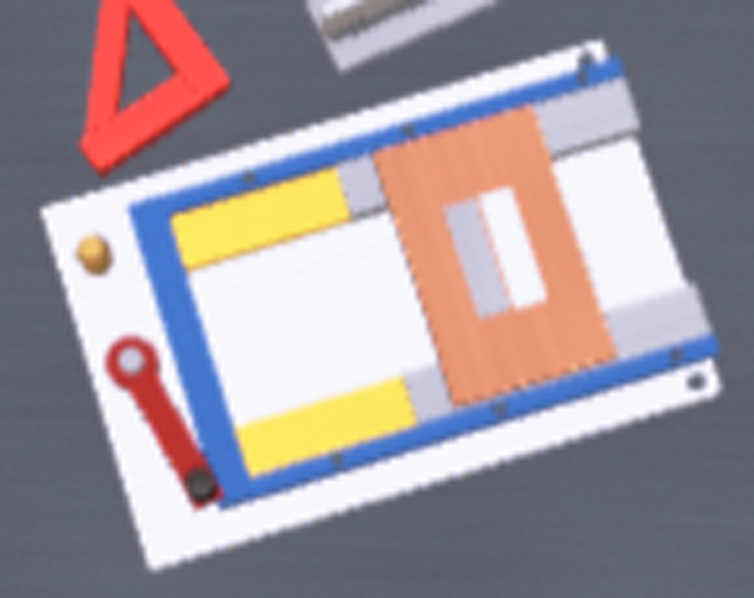

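View pics/crop2.png

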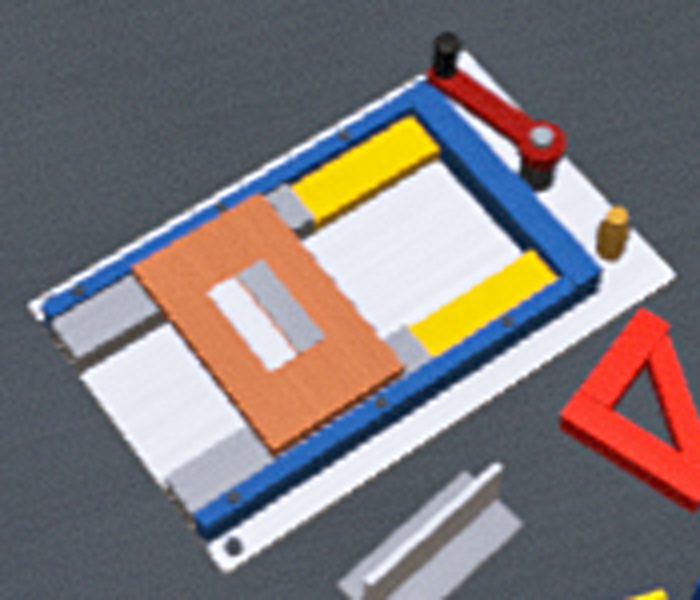

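Confirmed: the board at (316,175) spans fence to fence on the rails; the other two are larger and lie on the table. Next I measure the fixture.

```bash
python3 - <<'E'
from h import *
for n in ('top','scene'):
    z=np.load('pics/%s0.npz'%n); p=z['p']; c=eyes.get_calibration(n)
    hsv=cv2.cvtColor(p,cv2.COLOR_RGB2HSV)
    roi=np.zeros(p.shape[:2],np.uint8)
    if n=='top': roi[130:240,225:362]=255
    else: roi[180:322,192:362]=255
    H,S,V=cv2.split(hsv)
    y=((H>22)&(H<34)&(S>150)&(V>120)).astype(np.uint8)*255&roi
    y=cv2.morphologyEx(y,cv2.MORPH_OPEN,np.ones((3,3)))
    vv,uu=np.nonzero(y)
    k,l,st,ce=cv2.connectedComponentsWithStats(y)
    print(n,'yellow',[(s[4],ce[i].round(1)) for i,s in enumerate(st) if i])
    pts=[]
    for i in range(1,k):
        if st[i][4]>150:
            v,u=np.nonzero(l==i); P=np.array([onz(c,a,b,.023)[:2] for a,b in zip(u,v)])
            r=cv2.minAreaRect((P*1000).astype(np.float32)); print('  pad',np.round(r[0],1),np.round(r[1],1),round(r[2],1)); pts.append(P)
    P=np.vstack(pts); r=cv2.minAreaRect((P*1000).astype(np.float32)); print('  both',np.round(r[0],1),np.round(r[1],1),r[2])
    o=((H>5)&(H<16)&(S>100)&(V>120)).astype(np.uint8)*255&roi
    o=cv2.morphologyEx(o,cv2.MORPH_OPEN,np.ones((3,3)))
    cs,_=cv2.findContours(o,cv2.RETR_EXTERNAL,cv2.CHAIN_APPROX_NONE); cc=max(cs,key=cv2.contourArea)[:,0]
    P=np.array([onz(c,a,b,.044)[:2] for a,b in cc]); r=cv2.minAreaRect((P*1000).astype(np.float32)); print('  board',np.round(r[0],1),np.round(r[1],1),r[2])
    w=((V>200)&(S<40)|(S>100)&(V>80)).astype(np.uint8)*255&roi
    b=((H>100)&(H<120)&(S>150)&(V>120)).astype(np.uint8)*255&roi
    b=cv2.morphologyEx(b,cv2.MORPH_OPEN,np.ones((2,2)))
    v,u=np.nonzero(b);P=np.array([onz(c,a,q,.035)[:2] for a,q in zip(u,v)]); r=cv2.minAreaRect((P*1000).astype(np.float32)); print('  blue',np.round(r[0],1),np.round(r[1],1),r[2])
    m=((V<70)).astype(np.uint8)*255&roi
    k,l,st,ce=cv2.connectedComponentsWithStats(m); print('  dark',[(s[4],ce[i].round(1)) for i,s in enumerate(st) if i and s[4]>8])
    # depth height of welder
    if n=='top':
        for u,v in [(500,310),(530,380),(475,310),(380,308)]: print(np.round(deproj(c,u,v,z['d'][v,u]),3))
E
```

```text
top yellow [(np.int32(297), array([269.5, 166.7])), (np.int32(234), array([282.4, 206.4]))]
  pad [628.8  45.8] [30.8 97.1] 19.2
  pad [503.7   3. ] [23.3 96.8] 18.6
  both [567.9  25. ] [159.2  97.2] 18.77874755859375
  board [604.8 -93.4] [156.9  98.4] 18.56085968017578
  blue [588.  -55.1] [185.1 305.8] 18.77098846435547
  dark []
[ 0.223 -0.563  0.202]
[ 0.048 -0.637  0.198]
[ 0.217 -0.519  0.157]
[ 0.204 -0.296  0.024]
scene yellow [(np.int32(365), array([280.7, 216.5])), (np.int32(310), array([310.1, 250.4]))]
  pad [503.7   5.5] [33.4 99.2] 18.4
  pad [626.7  46.2] [24.6 98.3] 18.5
  both [563.   25.3] [158.6  99.2] 18.451969146728516
  board [608.2 -93.9] [161.7 100.9] 18.56422996520996
  blue [597.  -48.6] [189.2 309.5] 18.522279739379883
  dark [(np.int32(65), array([300.8, 188.1])), (np.int32(70), array([310.7, 224.1])), (np.int32(36), array([323.8, 218.6])), (np.int32(227), array([289.4, 277.5]))]
```

```bash
cat >> h.py <<'E'
from scipy.spatial.transform import Rotation as Rot
O=np.array([.565,.0235]); TH=np.radians(18.6)
FX=np.array([np.cos(TH),np.sin(TH)]); FY=np.array([-np.sin(TH),np.cos(TH)])
def f2w(x,y): return O+x*FX+y*FY
def w2f(P): d=np.array(P)[:2]-O; return np.array([d@FX,d@FY])
def rep(target=None):
    s=arm.state(); R=Rot.from_quat(s['ee_rot']).as_matrix()
    print('t',round(s['clock'],2),'tcp',np.round(s['tcp_pos'],4),'fix mm',np.round(w2f(s['tcp_pos'])*1000,1),'F',np.round(s['ft_force'],1),'g',round(s['grip_width'],3))
    print('toolx in fix deg',round(np.degrees(np.arctan2(R[:2,0]@FY,R[:2,0]@FX)),2),'tool y',np.round(R[:,1],4),'q',np.round(s['qpos'],2))
    if target is not None:
        print('shift tool mm',np.round(R.T@(np.array(target)-s['tcp_pos'])*1000,1))
    return s,R
E
python3 - <<'E'
from h import *
s,R=rep(); print(R.round(3))
print(f2w(0,-205),f2w(0,98),f2w(-85,98))
for n,z in (('top',[258.8,218.3]),('scene',[301.5,185.5])):
    c=eyes.get_calibration(n); P=onz(c,*z,.085); print(n,P.round(4),(w2f(P)*1000).round(1))
# tin by depth
z=np.load('pics/top0.npz');c=eyes.get_calibration('top')
for u,v in [(415,162),(422,150)]: print(deproj(c,u,v,z['d'][v,u]).round(3))
rep([*f2w(0,-205),.27])
E
```

```text
t 0.15 tcp [ 0.175  -0.6255  0.2571] fix mm [-576.7 -490.7] F [0.  0.3 0.7] g 0.088
toolx in fix deg 177.03 tool y [-4.0e-04  1.2e-03 -1.0e+00] q [ 1.23  0.54 -0.    1.54  0.    1.07 -0.07]
[[-0.963 -0.     0.269]
 [-0.269  0.001 -0.963]
 [ 0.    -1.    -0.001]]
[  65.95165841 -194.26902405] [-30.69301231  92.90480418] [-111.25332716   65.79326289]
top [0.4588 0.0715 0.085 ] [-85.3  79.4]
scene [0.4642 0.0744 0.085 ] [-79.3  80.4]
[ 0.63  -0.379  0.117]
[ 0.672 -0.407  0.101]
t 0.15 tcp [ 0.175  -0.6255  0.2571] fix mm [-576.7 -490.7] F [0.  0.3 0.7] g 0.088
toolx in fix deg 177.03 tool y [-4.0e-04  1.2e-03 -1.0e+00] q [ 1.23  0.54 -0.    1.54  0.    1.07 -0.07]
shift tool mm [-11166.3   -279.6 204204.8]
```

```bash
python3 -m jog '[[0,-0.02,0,0,-8.5,0,0.03],[0,-0.01,0,0,-8.5,0,0.03],[0,0,0,0,-8.5,0,0.03],[0,0,0,0,-8.5,0,0.03],[0,0,0,0,-8.5,0,0.03]]' 20; python3 -m jog '[[0,0,0,0,-8.5,0,0.03],[0,0,0,0,-8.5,0,0.03],[0,0,0,0,-8.5,0,0.03],[0,0,0,0,-8.5,0,0.03],[0,0,0,0,-8.5,0,0.03]]'; python3 - <<'E'
from h import *
rep([*f2w(0,-.205),.27])
E
```

```text
clock: 0.65
tcp_pos: [0.1749, -0.6243, 0.2862]
ee_rot: [-0.347, 0.618, -0.614, 0.348]
ft_force: [1.1, 0.2, 0.6]
grip_width: 0.0501
clock: 1.15
tcp_pos: [0.1742, -0.6233, 0.2844]
ee_rot: [-0.547, 0.449, -0.443, 0.55]
ft_force: [1.0, -0.1, 0.1]
grip_width: 0.03
t 1.15 tcp [ 0.1742 -0.6233  0.2844] fix mm [-576.7 -488.3] F [ 1.  -0.1  0.1] g 0.03
toolx in fix deg -96.78 tool y [-0.0037  0.0082 -1.    ] q [ 1.45  0.53 -0.33  1.5   0.18  1.15  1.3 ]
shift tool mm [-349.3   16.4  539.3]
```

```bash
python3 -m jog '[[-0.02,0,0.035,0,-6.8,0,0.03],[-0.026,0,0.041,0,0,0,0.03],[-0.026,0,0.041,0,0,0,0.03],[-0.026,0,0.041,0,0,0,0.03],[-0.026,0,0.041,0,0,0,0.03]]'; python3 -m jog '[[-0.026,0,0.041,0,0,0,0.03],[-0.026,0,0.041,0,0,0,0.03],[-0.026,0,0.041,0,0,0,0.03],[-0.026,0,0.041,0,0,0,0.03],[-0.026,0,0.041,0,0,0,0.03]]'; python3 - <<'E'
from h import *
rep([*f2w(0,-.205),.27])
E
```

```text
clock: 1.65
tcp_pos: [0.3224, -0.4454, 0.2822]
ee_rot: [-0.572, 0.418, -0.411, 0.574]
ft_force: [1.4, 0.7, 0.8]
grip_width: 0.03
clock: 2.15
tcp_pos: [0.4793, -0.2507, 0.2821]
ee_rot: [-0.572, 0.419, -0.411, 0.573]
ft_force: [0.9, -0.7, -0.4]
grip_width: 0.0301
t 2.15 tcp [ 0.4793 -0.2507  0.2821] fix mm [-168.7 -232.6] F [ 0.9 -0.7 -0.4] g 0.03
toolx in fix deg -90.47 tool y [-0.0087  0.0069 -0.9999] q [ 0.82  0.38 -0.53  1.77  0.21  1.06  0.53]
shift tool mm [-28.8  11.4 168.5]
```

```bash
python3 -m jog '[[-0.007,0,0.045,0,0,0,0.03],[-0.007,0,0.045,0,0,0,0.03],[-0.007,0,0.045,0,0,0,0.03],[-0.005,0,0.03,0,0,0,0.03],[0,0,0,0,0,0,0.03]]'; python3 - <<'E'
from h import *
rep([*f2w(0,-.205),.12])
for n in ('wrist','top'):
    p,d,c=grab(n,n+'1.png'); np.savez('pics/%s1.npz'%n,p=p,d=d,R=c['R'],t=c['t'])
E
```

```text
clock: 2.65
tcp_pos: [0.6355, -0.1619, 0.2801]
ee_rot: [-0.573, 0.417, -0.407, 0.576]
ft_force: [-0.2, 0.2, -0.3]
grip_width: 0.0301
t 2.65 tcp [ 0.6355 -0.1619  0.2801] fix mm [   7.7 -198.2] F [-0.2  0.2 -0.3] g 0.03
toolx in fix deg -89.92 tool y [-0.0091  0.0103 -0.9999] q [ 0.53  0.59 -0.53  1.46  0.3   1.18  0.29]
shift tool mm [  8.8 160.1  -6.9]
```

View pics/wrist1.png

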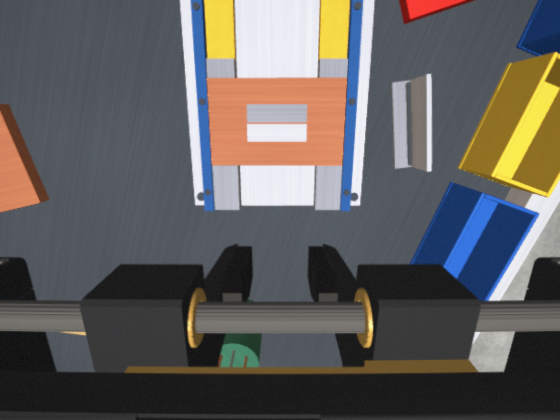

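The wrist view shows the board (208–348, rows 78–165) square between the blue fences, with rail back ends at row ~209 and the yellow pads ahead at rows 0–58. I'll refine from this view.

```bash
python3 - <<'E'
from h import *
z=np.load('pics/wrist1.npz');c=eyes.get_calibration('wrist')
c['R']=z['R'];c['t']=z['t']
p=z['p'];H,S,V=cv2.split(cv2.cvtColor(p,cv2.COLOR_RGB2HSV))
o=((H>5)&(H<16)&(S>100)&(V>120)).astype(np.uint8)*255; o[:,:150]=0;o[:,400:]=0;o[230:]=0
o=cv2.morphologyEx(o,cv2.MORPH_OPEN,np.ones((3,3)))
cc=max(cv2.findContours(o,cv2.RETR_EXTERNAL,cv2.CHAIN_APPROX_NONE)[0],key=cv2.contourArea)[:,0]
P=np.array([w2f(onz(c,a,b,.044))*1000 for a,b in cc]); r=cv2.minAreaRect(P.astype(np.float32)); print('board',np.round(r[0],1),np.round(r[1],1),r[2])
b=((H>100)&(H<120)&(S>150)&(V>80)).astype(np.uint8)*255;b[:,:150]=0;b[:,365:]=0;b[230:]=0
v,u=np.nonzero(b);Q=np.array([w2f(onz(c,a,q,.035))*1000 for a,q in zip(u,v)])
for row in (30,70,110,150,190):
    m=v==row; l=Q[m]; print(row,'fence x',l[l[:,0]<0][:,0].min().round(1),l[l[:,0]<0][:,0].max().round(1),l[l[:,0]>0][:,0].min().round(1),l[l[:,0]>0][:,0].max().round(1))
y=((H>22)&(H<34)&(S>150)&(V>120)); y[:,:190]=0;y[:,365:]=0;y[230:]=0
v,u=np.nonzero(y); i=v==v.max(); print('notch back edge',[ (w2f(onz(c,u[k],v[k]+.5,.030))*1000).round(1) for k in np.nonzero(i)[0][::8]])
print('rail ends',[(w2f(onz(c,a,209.5,.030))*1000).round(1) for a in (228,328)],[(w2f(onz(c,a,205.5,.008))*1000).round(1) for a in (195,361)])
E
```

```text
board [   1.9 -124.9] [159.4  99. ] 0.08406228572130203
30 fence x -91.1 -81.0 84.3 94.4
70 fence x -91.7 -81.2 85.7 94.9
110 fence x -91.1 -82.7 84.8 95.6
150 fence x -90.6 -81.9 85.2 95.1
190 fence x -82.4 -81.1 85.6 94.6
notch back edge [array([-78.1, -51.3]), array([-68.7, -51.4]), array([-59.4, -51.4]), array([-50.1, -51.4]), array([ 59.2, -51.3]), array([ 68.5, -51.2]), array([ 77.8, -51.2])]
rail ends [array([ -62.6, -235.3]), array([  69.7, -234.8])] [array([-112.7, -236. ]), array([ 119.1, -235.1])]
```

```bash
python3 -m jog '[[0.005,0.04,-0.005,0,0,0,0.03],[0.001,0.045,0,0,0,0,0.03],[0,0.045,0,0,0,0,0.03],[0,0.035,0,0,0,0,0.03],[0,0,0,0,0,0,0.03]]'; python3 - <<'E'
from h import *
rep([*f2w(.002,-.203),.042])
E
```

```text
clock: 3.25
tcp_pos: [0.6227, -0.1823, 0.1127]
ee_rot: [0.574, -0.419, 0.413, -0.569]
ft_force: [0.2, -0.4, -0.9]
grip_width: 0.03
t 3.25 tcp [ 0.6227 -0.1823  0.1127] fix mm [ -11.  -213.4] F [ 0.2 -0.4 -0.9] g 0.03
toolx in fix deg -90.74 tool y [-1.080e-02  3.000e-04 -9.999e-01] q [ 0.52  0.76 -0.45  1.61  0.4   0.88  0.22]
shift tool mm [-10.3  70.6  13.6]
```

```bash
python3 -m jog '[[-0.01,0,0.0135,0,0,0,0.03],[0,0.02,0.001,0,0,0,0.03],[0,0.02,0.001,0,0,0,0.03]]'; python3 - <<'E'
from h import *
rep([*f2w(.002,-.203),.042])
E
```

```text
clock: 3.55
tcp_pos: [0.6378, -0.1703, 0.0781]
ee_rot: [0.572, -0.417, 0.418, -0.57]
ft_force: [0.5, -0.8, -1.3]
grip_width: 0.0304
t 3.55 tcp [ 0.6378 -0.1703  0.0781] fix mm [   7.2 -206.9] F [ 0.5 -0.8 -1.3] g 0.03
toolx in fix deg -90.98 tool y [-0.0012 -0.003  -1.    ] q [ 0.48  0.82 -0.43  1.59  0.43  0.83  0.18]
shift tool mm [-3.9 36.1 -5.2]
```

```bash
python3 -m jog '[[-0.002,0.018,-0.004,0,0,0,0.03],[-0.001,0.016,-0.001,0,0,0,0.03],[0,0.001,0,0,-1,0,0.03]]'; python3 - <<'E'
from h import *
rep([*f2w(.002,-.184),.042])
E
```

```text
clock: 3.85
tcp_pos: [0.634, -0.1681, 0.0423]
ee_rot: [0.575, -0.41, 0.413, -0.574]
ft_force: [0.3, 0.7, -0.3]
grip_width: 0.03
t 3.85 tcp [ 0.634  -0.1681  0.0423] fix mm [   4.3 -203.6] F [ 0.3  0.7 -0.3] g 0.03
toolx in fix deg -89.86 tool y [ 0.0025 -0.0037 -1.    ] q [ 0.47  0.86 -0.41  1.61  0.46  0.77  0.18]
shift tool mm [-19.6   0.2  -2.2]
```

```bash
python3 -m jog '[[-0.008,0,-0.002,0,0,0,0.03],[-0.008,0,0,0,0,0,0.03],[-0.005,0,0,0,0,0,0.03],[-0.005,0,0,0,0,0,0.03],[-0.005,0,0,0,0,0,0.03]]'; python3 - <<'E'
from h import *
rep([*f2w(.002,-.110),.042])
E
```

```text
clock: 4.35
tcp_pos: [0.6239, -0.1392, 0.0452]
ee_rot: [0.575, -0.408, 0.416, -0.574]
ft_force: [1.6, -1.7, -1.4]
grip_width: 0.0299
t 4.35 tcp [ 0.6239 -0.1392  0.0452] fix mm [   3.9 -173. ] F [ 1.6 -1.7 -1.4] g 0.03
toolx in fix deg -89.88 tool y [ 0.008  -0.0066 -0.9999] q [ 0.43  0.83 -0.41  1.66  0.46  0.74  0.12]
shift tool mm [-63.    2.6  -1.8]
```

```bash
python3 -m jog '[[-0.007,0.001,-0.001,0,0,0,0.03],[-0.007,0.001,0,0,0,0,0.03],[-0.008,0.001,0,0,0,0,0.03],[-0.008,0,0,0,0,0,0.03],[-0.008,0,0,0,0,0,0.03]]'; python3 - <<'E'
from h import *
rep([*f2w(.002,-.110),.042])
grab('wrist','w2.png')
E
```

```text
clock: 4.85
tcp_pos: [0.6137, -0.107, 0.0451]
ee_rot: [0.574, -0.406, 0.421, -0.573]
ft_force: [1.2, -2.6, -0.7]
grip_width: 0.0304
t 4.85 tcp [ 0.6137 -0.107   0.0451] fix mm [   4.5 -139.2] F [ 1.2 -2.6 -0.7] g 0.03
toolx in fix deg -90.14 tool y [ 0.0166 -0.0141 -0.9998] q [ 0.38  0.8  -0.4   1.72  0.47  0.7   0.05]
shift tool mm [-29.2   2.5  -2.6]
```

View pics/w2.png

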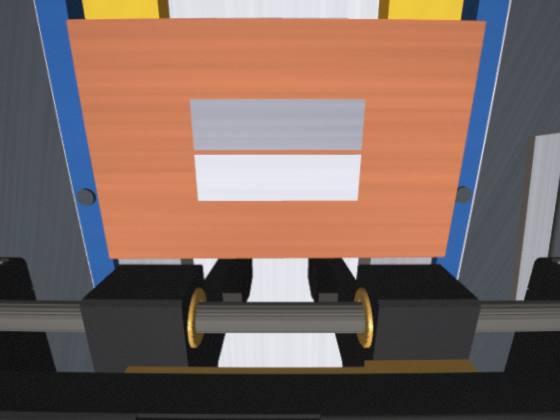

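The wrist picture shows the board square to the fences, its front edge (row 20) at the yellow pads and its back edge (row 258) against the fingertips, so it is sliding. Carry on, trimming a 1° tilt.

```bash
python3 -m jog '[[-0.007,0.001,-0.001,-0.6,0,1.0,0.03],[-0.008,0.001,-0.001,0,0,0.2,0.03],[-0.008,0.001,0,0,0,0.2,0.03],[-0.008,0,0,0,0,0.2,0.03],[-0.006,0,0,0,0,0.2,0.03]]'; python3 - <<'E'
from h import *
rep([*f2w(.002,-.059),.042])
E
```

```text
clock: 5.4
tcp_pos: [0.6017, -0.072, 0.0439]
ee_rot: [-0.57, 0.416, -0.411, 0.577]
ft_force: [1.5, -4.0, 1.4]
grip_width: 0.0298
t 5.4 tcp [ 0.6017 -0.072   0.0439] fix mm [   4.3 -102.2] F [ 1.5 -4.   1.4] g 0.03
toolx in fix deg -90.18 tool y [-5.000e-04  1.160e-02 -9.999e-01] q [ 0.35  0.8  -0.42  1.75  0.45  0.69  0.01]
shift tool mm [-43.2   2.4  -2.4]
```

```bash
python3 -m jog '[[-0.005,0.001,-0.001,0.2,0,-0.4,0.03],[-0.005,0,-0.001,0,0,0,0.03],[-0.005,0,0,0,0,0,0.03]]'; python3 - <<'E'
from h import *
rep([*f2w(.002,-.059),.042])
p,d,c=grab('wrist','w3.png')
for u,v in [(280,40),(280,230),(150,100),(400,100),(280,120)]: P=deproj(c,u,v,d[v,u]); print((u,v),(w2f(P)*1000).round(1),round(P[2]*1000,1))
E
```

```text
clock: 5.7
tcp_pos: [0.5959, -0.0586, 0.0437]
ee_rot: [-0.57, 0.412, -0.415, 0.576]
ft_force: [1.4, -4.1, -0.4]
grip_width: 0.0302
t 5.7 tcp [ 0.5959 -0.0586  0.0437] fix mm [  3.1 -87.6] F [ 1.4 -4.1 -0.4] g 0.03
toolx in fix deg -90.23 tool y [ 0.0081  0.0045 -1.    ] q [ 0.32  0.78 -0.41  1.78  0.46  0.67 -0.02]
shift tool mm [-28.6   1.8  -1.2]
(280, 40) [ 3.  16.6] 39.0
(280, 230) [  2.7 -61.9] 45.3
(150, 100) [-51.   -5.9] 40.6
(400, 100) [52.7 -6.3] 41.4
(280, 120) [  2.9 -14.2] 41.0
```

View pics/w3.png

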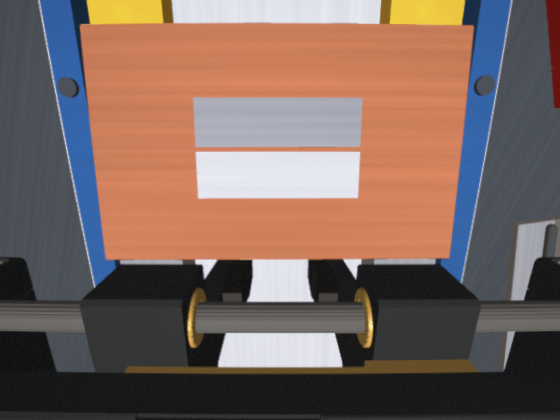

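Nose tipped down about 4.5° (front edge row 25, back edge row 258), with the board's back near y = -77 and 25 mm to go. Gentle steps now.

```bash
python3 -m jog '[[-0.004,0.001,0,0,0,0,0.03],[-0.004,0,0,0,0,0,0.03],[-0.003,0,0,0,0,0,0.03],[-0.003,0,0,0,0,0,0.03]]'; python3 - <<'E'
from h import *
rep([*f2w(.002,-.061),.042])
E
```

```text
clock: 6.15
tcp_pos: [0.589, -0.0415, 0.0415]
ee_rot: [-0.571, 0.414, -0.413, 0.577]
ft_force: [1.1, -2.9, -0.0]
grip_width: 0.03
t 6.15 tcp [ 0.589  -0.0415  0.0415] fix mm [  2.  -69.2] F [ 1.1 -2.9 -0. ] g 0.03
toolx in fix deg -90.13 tool y [ 0.0043  0.0071 -1.    ] q [ 0.3   0.78 -0.41  1.79  0.46  0.66 -0.05]
shift tool mm [-8.2 -0.4 -0. ]
```

```bash
python3 -m jog '[[-0.002,0,0,0,0,0,0.03],[-0.002,0,0,0,0,0,0.03]]'; python3 - <<'E'
from h import *
rep([*f2w(.002,-.061),.042])
p,d,c=grab('wrist','w4.png')
for u,v in [(280,40),(280,230),(150,100),(400,100),(280,120)]: P=deproj(c,u,v,d[v,u]); print((u,v),(w2f(P)*1000).round(1),round(P[2]*1000,1))
E
```

```text
clock: 6.35
tcp_pos: [0.5871, -0.0369, 0.0412]
ee_rot: [-0.571, 0.414, -0.413, 0.577]
ft_force: [1.3, -2.1, -1.6]
grip_width: 0.0299
t 6.35 tcp [ 0.5871 -0.0369  0.0412] fix mm [  1.7 -64.3] F [ 1.3 -2.1 -1.6] g 0.03
toolx in fix deg -90.1 tool y [ 0.0033  0.0075 -1.    ] q [ 0.29  0.78 -0.41  1.8   0.46  0.66 -0.06]
shift tool mm [-3.3 -0.8  0.3]
(280, 40) [ 1.3 39.7] 37.9
(280, 230) [  1.2 -38.2] 43.9
(150, 100) [-52.1  17.2] 39.9
(400, 100) [50.8 17.1] 39.9
(280, 120) [1.3 9.1] 40.7
```

View pics/w4.png

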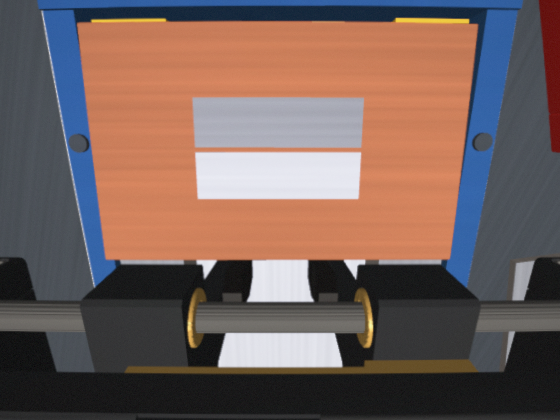

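The nose (row 22) is down with about 5 mm of yellow left before the stop (row 10). The back is still on the rail ends, so 2–5 mm to go.

```bash
python3 -m jog '[[-0.002,0,0,0,0,0,0.03]]';python3 -m jog '[[-0.0015,0,0,0,0,0,0.03]]'; python3 - <<'E'
from h import *
rep([*f2w(.002,-.061),.042])
p,d,c=grab('wrist','w5.png')
for u,v in [(280,40),(280,230),(150,100),(400,100),(280,120)]: P=deproj(c,u,v,d[v,u]); print((u,v),(w2f(P)*1000).round(1),round(P[2]*1000,1))
E
```

```text
clock: 6.5
tcp_pos: [0.5862, -0.0346, 0.0411]
ee_rot: [-0.571, 0.414, -0.412, 0.577]
ft_force: [-0.1, -1.4, -0.1]
grip_width: 0.0299
clock: 6.6
tcp_pos: [0.5855, -0.0329, 0.041]
ee_rot: [-0.571, 0.414, -0.412, 0.577]
ft_force: [0.7, -2.2, -0.3]
grip_width: 0.03
t 6.6 tcp [ 0.5855 -0.0329  0.041 ] fix mm [  1.4 -60. ] F [ 0.7 -2.2 -0.3] g 0.03
toolx in fix deg -90.09 tool y [ 0.0026  0.0078 -1.    ] q [ 0.28  0.78 -0.41  1.8   0.46  0.65 -0.07]
shift tool mm [ 1.  -1.   0.6]
(280, 40) [ 1.  43.9] 38.0
(280, 230) [  1.  -35.9] 38.5
(150, 100) [-53.5  21.6] 37.0
(400, 100) [51.3 21.5] 37.6
(280, 120) [ 1.  13.3] 38.9
```

Top heights are now 37–39 mm everywhere, so it has dropped in level. Back off along the channel, rise, and close the fingers.

```bash
python3 -m jog '[[0.01,0,0,0,0,0,0.03],[0.012,0,0,0,0,0,0.03],[0,-0.03,0,0,0,0,0],[0,-0.04,0,0,0,0,0],[0,-0.03,0,0,0,0,0]]'; python3 - <<'E'
from h import *
rep([*f2w(-.08,.115),.15])
p,d,c=grab('wrist','w6.png')
for u,v in [(280,100),(280,190),(200,140),(350,140)]: P=deproj(c,u,v,d[v,u]); print((u,v),(w2f(P)*1000).round(1),round(P[2]*1000,1))
grab('top','t6.png'); grab('scene','s6.png')
E
```

```text
clock: 7.15
tcp_pos: [0.5895, -0.0571, 0.1389]
ee_rot: [-0.573, 0.418, -0.408, 0.575]
ft_force: [1.5, 1.3, -0.3]
grip_width: 0.0081
t 7.15 tcp [ 0.5895 -0.0571  0.1389] fix mm [ -2.5 -84.2] F [ 1.5  1.3 -0.3] g 0.008
toolx in fix deg -90.09 tool y [-0.0085  0.0109 -0.9999] q [ 0.38  0.65 -0.49  1.75  0.37  0.85  0.05]
shift tool mm [-199.2   -8.2  -77.8]
(280, 100) [-3.3  4.6] 37.8
(280, 190) [ -3.4 -68.8] 8.3
(200, 140) [-63.8 -23.9] 37.7
(350, 140) [ 49.7 -24. ] 36.7
```

View pics/w6.png

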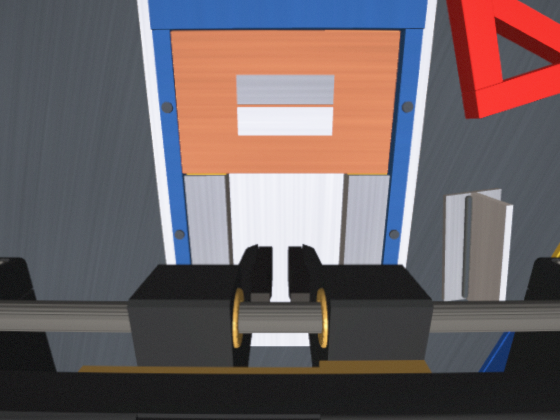

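View pics/s6.png

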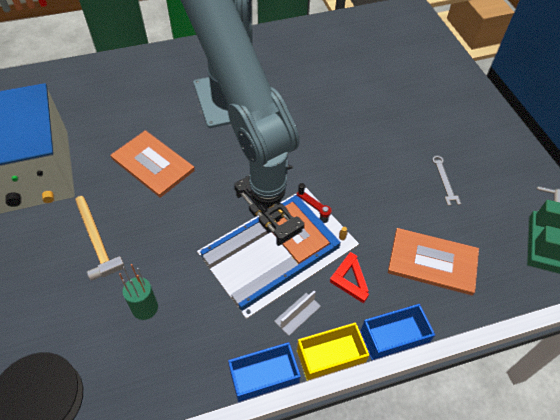

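Board lies seated (rows 30–174, thin yellow line behind it, front at the blue stop) and level, with the other items untouched. Now over towards the peg.

```bash
python3 -m jog '[[-0.025,-0.006,-0.025,0,0,0,0],[-0.025,-0.004,-0.025,0,0,0,0],[-0.025,0,-0.025,0,0,0,0],[0,0,0,0,0,0,0],[0,0,0,0,0,0,0]]'; python3 - <<'E'
from h import *
rep([*f2w(-.09,.114),.15])
p,d,c=grab('wrist','w7.png'); np.savez('pics/w7.npz',p=p,d=d,R=c['R'],t=c['t'])
E
```

```text
clock: 7.8
tcp_pos: [0.4904, -0.0113, 0.1455]
ee_rot: [-0.572, 0.42, -0.408, 0.574]
ft_force: [0.6, -0.3, -1.3]
grip_width: 0.0003
t 7.8 tcp [ 0.4904 -0.0113  0.1455] fix mm [-81.8  -9.1] F [ 0.6 -0.3 -1.3] g 0.0
toolx in fix deg -90.3 tool y [-0.0119  0.0115 -0.9999] q [ 0.36  0.5  -0.53  2.01  0.34  0.74 -0.05]
shift tool mm [-123.2   -2.6   -8.9]
```

View pics/w7.png

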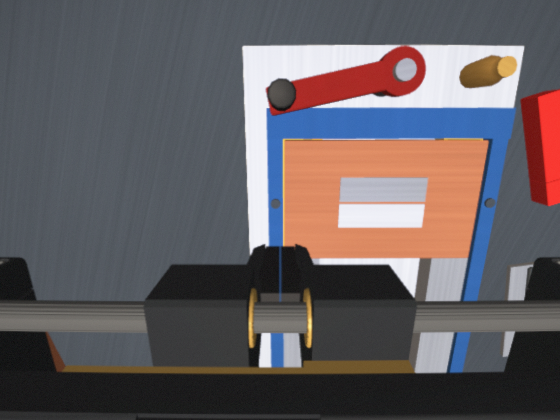

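Peg top at pixel (283,93), pivot bolt at (404,69), nozzle at (490,72), well away on the +x side.

```bash
python3 - <<'E'
from h import *
z=np.load('pics/w7.npz');c=eyes.get_calibration('wrist');c['R']=z['R'];c['t']=z['t'];d=z['d']
P=deproj(c,283,93,d[93,283]);print(P,w2f(onz(c,283,93,.085))*1000)
P=deproj(c,404,69,d[69,404]);print(P,w2f(P)*1000)
P=deproj(c,505,66,d[66,505]);print(P,w2f(P)*1000)
E
```

```text
[0.46295633 0.07417584 0.08607637] [-80.54696435  80.6819702 ]
[0.53384429 0.11661543 0.05914738] [ 0.1716392  98.18926668]
[0.60192385 0.14335243 0.05161535] [ 73.22330783 101.81513749]
```

```bash
python3 -m jog '[[-0.03,0,-0.002,0,0,0,0],[-0.03,0,-0.002,0,0,0,0],[-0.03,0,-0.002,0,0,0,0],[-0.03,0,0,0,0,0,0],[0,0,0,0,-6,0,0]]'; python3 -m jog '[[0,0,0,0,-6,0,0],[0,0,0,0,0,0,0]]';python3 - <<'E'
from h import *
rep([*f2w(-.088,.115),.079])
E
```

```text
clock: 8.35
tcp_pos: [0.4511, 0.1019, 0.1451]
ee_rot: [-0.591, 0.392, -0.38, 0.594]
ft_force: [0.7, 0.4, -0.5]
grip_width: 0.0003
clock: 8.55
tcp_pos: [0.4527, 0.1027, 0.1444]
ee_rot: [-0.61, 0.359, -0.346, 0.615]
ft_force: [0.1, 0.3, 0.8]
grip_width: 0.0005
t 8.55 tcp [0.4527 0.1027 0.1444] fix mm [-81.2 110.9] F [0.1 0.3 0.8] g 0.0
toolx in fix deg -78.42 tool y [-0.0125  0.0152 -0.9998] q [ 0.19  0.48 -0.6   2.07  0.38  0.71 -0.13]
shift tool mm [-4.1 65.5 -5.6]
```

```bash
python3 -m jog '[[-0.004,0.01,-0.005,0,0,-1.1,0],[0,0.018,0,0,0,0,0],[0,0.018,0,0,0,0,0],[0,0.016,0,0,0,0,0],[0,0,0,0,0,0,0]]';python3 - <<'E'
from h import *
rep([*f2w(-.0825,.0945),.077])
E
```

```text
clock: 9.05
tcp_pos: [0.4509, 0.1015, 0.0794]
ee_rot: [0.609, -0.359, 0.359, -0.609]
ft_force: [-0.1, -0.2, 0.1]
grip_width: 0.0007
t 9.05 tcp [0.4509 0.1015 0.0794] fix mm [-83.3 110.4] F [-0.1 -0.2  0.1] g 0.001
toolx in fix deg -79.66 tool y [-6.e-04 -7.e-04 -1.e+00] q [ 0.08  0.58 -0.5   2.11  0.51  0.57 -0.27]
shift tool mm [15.7  2.4 -2.1]
```

```bash
cat >> h.py <<'E'
def orb(phi,back=.019,r=.085,z=.078,px=.001,py=.0985):
    # target TCP when arm angle is phi (deg); prints shift and needed turn
    a=np.radians(phi); peg=np.array([px-r*np.cos(a),py-r*np.sin(a)]); t=np.array([np.sin(a),-np.cos(a)])
    q=peg-back*t; s,R=rep([*f2w(*q),z]); print('peg',peg*1000,'turn y',-(phi-90-np.degrees(np.arctan2(R[:2,0]@FY,R[:2,0]@FX))))
E
python3 -m jog '[[0.004,0,0,0,0,0,0],[0.004,0,0,0,-2,0,0],[0.003,0,-0.001,0,0,0,0]]';python3 - <<'E'
from h import *
orb(12); orb(36)
E
```

```text
clock: 9.35
tcp_pos: [0.4574, 0.0907, 0.0803]
ee_rot: [-0.615, 0.35, -0.35, 0.615]
ft_force: [-0.3, 1.5, -0.2]
grip_width: 0.0005
t 9.35 tcp [0.4574 0.0907 0.0803] fix mm [-80.5  98. ] F [-0.3  1.5 -0.2] g 0.0
toolx in fix deg -77.91 tool y [ 4.e-04 -2.e-04 -1.e+00] q [ 0.12  0.59 -0.5   2.1   0.51  0.58 -0.22]
shift tool mm [-2.6  2.3 -5.2]
peg [-82.14254606  80.82750628] turn y 0.09413013892802269
t 9.35 tcp [0.4574 0.0907 0.0803] fix mm [-80.5  98. ] F [-0.3  1.5 -0.2] g 0.0
toolx in fix deg -77.91 tool y [ 4.e-04 -2.e-04 -1.e+00] q [ 0.12  0.59 -0.5   2.1   0.51  0.58 -0.22]
shift tool mm [33.7  2.3 -5.6]
peg [-67.76644452  48.53825356] turn y -23.905869861071977
```

```bash
python3 -m jog '[[0.006,0.001,-0.004,0,-4,0,0],[0.007,0.001,-0.002,0,-5,0,0],[0.007,0,-0.002,0,-5,0,0],[0.007,0,-0.002,0,-5,0,0]]';python3 - <<'E'
from h import *
orb(36); orb(60)
E
```

```text
clock: 9.75
tcp_pos: [0.4681, 0.0638, 0.081]
ee_rot: [-0.663, 0.241, -0.243, 0.666]
ft_force: [-1.2, 1.5, -1.0]
grip_width: 0.0006
t 9.75 tcp [0.4681 0.0638 0.081 ] fix mm [-79.   69.1] F [-1.2  1.5 -1. ] g 0.001
toolx in fix deg -58.62 tool y [ 0.0049  0.0027 -1.    ] q [ 0.24  0.61 -0.59  2.09  0.59  0.61  0.12]
shift tool mm [ 4.5  3.  -2.7]
peg [-67.76644452  48.53825356] turn y -4.623289237421098
t 9.75 tcp [0.4681 0.0638 0.081 ] fix mm [-79.   69.1] F [-1.2  1.5 -1. ] g 0.001
toolx in fix deg -58.62 tool y [ 0.0049  0.0027 -1.    ] q [ 0.24  0.61 -0.59  2.09  0.59  0.61  0.12]
shift tool mm [40.6  3.1 -0.1]
peg [-41.5         24.88784068] turn y -28.623289237421098
```

```bash
python3 -m jog '[[0.008,0.001,-0.003,0,-6,0,0],[0.008,0.001,-0.002,0,-6,0,0],[0.008,0,-0.002,0,-6,0,0],[0.008,0,-0.002,0,-6,0,0]]';python3 - <<'E'
from h import *
orb(60); orb(84)
grab('wrist','w8.png')
E
```

```text
clock: 10.15
tcp_pos: [0.4921, 0.0387, 0.0815]
ee_rot: [-0.699, 0.093, -0.098, 0.702]
ft_force: [-0.8, 1.3, -1.5]
grip_width: 0.0006
t 10.15 tcp [0.4921 0.0387 0.0815] fix mm [-64.3  37.7] F [-0.8  1.3 -1.5] g 0.001
toolx in fix deg -34.09 tool y [ 0.007   0.0042 -1.    ] q [ 0.37  0.67 -0.69  2.03  0.68  0.67  0.54]
shift tool mm [7.1 3.5 0.8]
peg [-41.5         24.88784068] turn y -4.085011170267634
t 10.15 tcp [0.4921 0.0387 0.0815] fix mm [-64.3  37.7] F [-0.8  1.3 -1.5] g 0.001
toolx in fix deg -34.09 tool y [ 0.007   0.0042 -1.    ] q [ 0.37  0.67 -0.69  2.03  0.68  0.67  0.54]
shift tool mm [43.2  3.8  3. ]
peg [-7.88491938 13.96563889] turn y -28.085011170267634
```

View pics/w8.png

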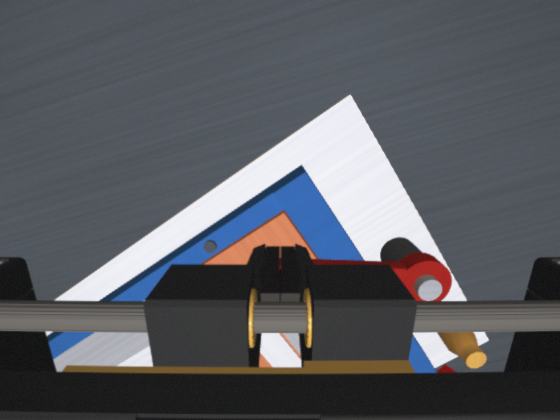

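The red arm (pixels 310–440, row 265) trails from the pivot (428,288) to just in front of the fingertips, so it's following the push. Continue.

```bash
python3 -m jog '[[0.009,0.001,-0.001,0,-7,0,0],[0.009,0.001,-0.001,0,-7,0,0],[0.008,0.001,-0.001,0,-7,0,0],[0.008,0,-0.001,0,-6,0,0]]';python3 - <<'E'
from h import *
orb(84); orb(90)
E
```

```text
clock: 10.6
tcp_pos: [0.5257, 0.0274, 0.0801]
ee_rot: [0.704, 0.074, -0.07, -0.703]
ft_force: [-1.0, -0.6, -0.8]
grip_width: 0.0003
t 10.6 tcp [0.5257 0.0274 0.0801] fix mm [-36.   16.2] F [-1.  -0.6 -0.8] g 0.0
toolx in fix deg -6.86 tool y [ 5.1e-03  1.0e-04 -1.0e+00] q [ 0.46  0.75 -0.79  1.94  0.77  0.77  1.  ]
shift tool mm [9.1 2.1 0.8]
peg [-7.88491938 13.96563889] turn y -0.862533244500165
t 10.6 tcp [0.5257 0.0274 0.0801] fix mm [-36.   16.2] F [-1.  -0.6 -0.8] g 0.0
toolx in fix deg -6.86 tool y [ 5.1e-03  1.0e-04 -1.0e+00] q [ 0.46  0.75 -0.79  1.94  0.77  0.77  1.  ]
shift tool mm [18.1  2.2 -0.5]
peg [ 1.  13.5] turn y -6.862533244500165
```

```bash
python3 -m jog '[[0.005,0,0,0,-3,0,0],[0.005,0,0,0,-3,0,0]]'; python3 -m jog '[[0.003,0,0,0,0,0,0]]';python3 -m jog '[[0.003,0,0,0,0,0,0]]'; python3 - <<'E'
from h import *
orb(90)
E
```

```text
clock: 10.8
tcp_pos: [0.5352, 0.0269, 0.0802]
ee_rot: [0.7, 0.108, -0.107, -0.698]
ft_force: [-1.6, -0.4, -1.8]
grip_width: 0.0008
clock: 10.9
tcp_pos: [0.5379, 0.0271, 0.0802]
ee_rot: [0.7, 0.107, -0.106, -0.698]
ft_force: [-2.4, -0.1, -0.6]
grip_width: 0.0004
clock: 11.0
tcp_pos: [0.5405, 0.0275, 0.0802]
ee_rot: [0.701, 0.105, -0.105, -0.698]
ft_force: [-1.5, -1.3, -1.6]
grip_width: 0.0005
t 11.0 tcp [0.5405 0.0275 0.0802] fix mm [-22.   11.6] F [-1.5 -1.3 -1.6] g 0.001
toolx in fix deg -1.51 tool y [ 0.001  -0.0039 -1.    ] q [ 0.46  0.78 -0.8   1.9   0.78  0.81  1.09]
shift tool mm [3.9 2.2 2. ]
peg [ 1.  13.5] turn y -1.5104097383471533
```

```bash
for i in 1; do python3 -m jog '[[0.002,0,0,0,0,0,0]]'; python3 -m jog '[[0.002,0,0,0,0,0,0]]'; python3 -m jog '[[0.002,0,0,0,0,0,0]]'; done; python3 - <<'E'
from h import *
orb(90)
E
```

```text
clock: 11.1
tcp_pos: [0.5423, 0.0279, 0.0803]
ee_rot: [0.701, 0.104, -0.104, -0.698]
ft_force: [-1.1, -1.4, -0.9]
grip_width: 0.0003
clock: 11.2
tcp_pos: [0.5442, 0.0282, 0.0803]
ee_rot: [0.701, 0.104, -0.104, -0.698]
ft_force: [-0.6, -0.8, -1.0]
grip_width: 0.0001
clock: 11.3
tcp_pos: [0.5461, 0.0286, 0.0803]
ee_rot: [0.701, 0.103, -0.104, -0.698]
ft_force: [-1.2, -1.4, -0.4]
grip_width: 0.0005
t 11.3 tcp [0.5461 0.0286 0.0803] fix mm [-16.3  10.9] F [-1.2 -1.4 -0.4] g 0.001
toolx in fix deg -1.78 tool y [ 2.0e-04 -5.5e-03 -1.0e+00] q [ 0.45  0.78 -0.8   1.89  0.78  0.82  1.09]
shift tool mm [-1.8  2.3  2.6]
peg [ 1.  13.5] turn y -1.7823832331923142
```

```bash
python3 -m jog '[[0.002,0,0,0,0,0,0]]'; python3 -m jog '[[0.002,0,0,0,0,0,0]]'; python3 - <<'E'
from h import *
orb(90)
grab('top','t9.png');grab('scene','s9.png');grab('wrist','w9.png')
p=cv2.imread('pics/t9.png')[125:240,220:365]; q=cv2.imread('pics/s9.png')[175:325,190:365]
cv2.imwrite('pics/c9.png',np.hstack([cv2.resize(p,(400,317),interpolation=2),cv2.resize(q,(370,317),interpolation=2)]))
E
```

```text
clock: 11.4
tcp_pos: [0.547, 0.0288, 0.0802]
ee_rot: [0.702, 0.102, -0.104, -0.697]
ft_force: [-8.7, -2.6, 6.5]
grip_width: 0.0001
clock: 11.5
tcp_pos: [0.547, 0.0289, 0.08]
ee_rot: [0.702, 0.1, -0.106, -0.697]
ft_force: [-9.5, -2.7, 7.9]
grip_width: 0.0004
t 11.5 tcp [0.547  0.0289 0.08  ] fix mm [-15.4  10.8] F [-9.5 -2.7  7.9] g 0.0
toolx in fix deg -1.84 tool y [-0.0065 -0.0091 -0.9999] q [ 0.45  0.79 -0.8   1.88  0.77  0.83  1.09]
shift tool mm [-2.7  2.   2.6]
peg [ 1.  13.5] turn y -1.837676701794975
```

View pics/c9.png

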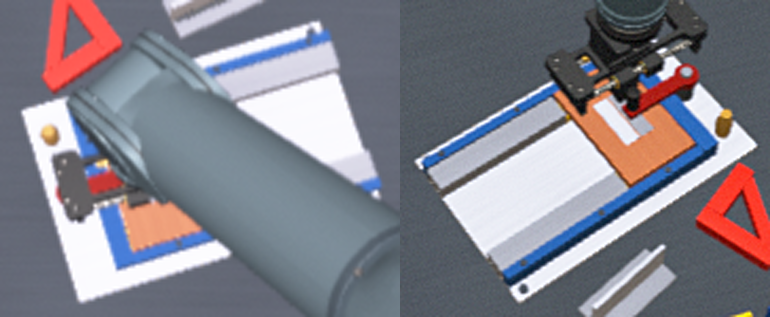

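View pics/w9.png

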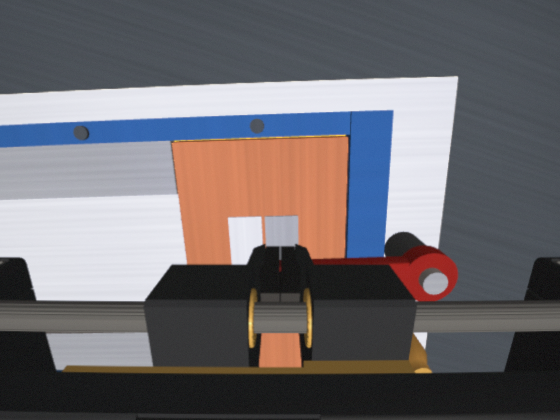

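Force rose to about 10 N with no further travel, so the arm is at its stop; the picture shows it along -y over the board. Back off and rise clear.

```bash
python3 -m jog '[[-0.01,0,0,0,0,0,0],[-0.015,0,0,0,0,0,0],[0,-0.03,0,0,0,0,0],[0,-0.04,0,0,0,0,0],[0,-0.04,0,0,0,0,0]]'; python3 -m jog '[[-0.04,-0.03,0,0,0,0,0],[-0.045,0,0,0,0,0,0],[-0.045,0,0,0,0,0,0],[-0.03,0,0,0,0,0,0],[0,0,0,0,0,0,0]]'; python3 - <<'E'
from h import *
rep()
grab('top','t10.png');p,d,c=grab('scene','s10.png')
p=cv2.imread('pics/t10.png')[125:240,220:365]; q=cv2.imread('pics/s10.png')[175:325,190:365]
cv2.imwrite('pics/c10.png',np.hstack([cv2.resize(p,(400,317),interpolation=2),cv2.resize(q,(370,317),interpolation=2)]))
E
```

```text
clock: 12.15
tcp_pos: [0.5201, 0.0233, 0.1897]
ee_rot: [0.701, 0.1, -0.107, -0.698]
ft_force: [0.9, -0.6, 1.1]
grip_width: 0.0005
clock: 12.65
tcp_pos: [0.3677, -0.0214, 0.2253]
ee_rot: [0.703, 0.105, -0.102, -0.696]
ft_force: [0.8, -1.2, 0.6]
grip_width: 0.0001
t 12.65 tcp [ 0.3677 -0.0214  0.2253] fix mm [-201.4   20.4] F [ 0.8 -1.2  0.6] g 0.0
toolx in fix deg -1.75 tool y [ 0.0066 -0.0082 -0.9999] q [ 1.    0.28 -1.18  2.21  0.36  0.85  1.46]
```

View pics/c10.png

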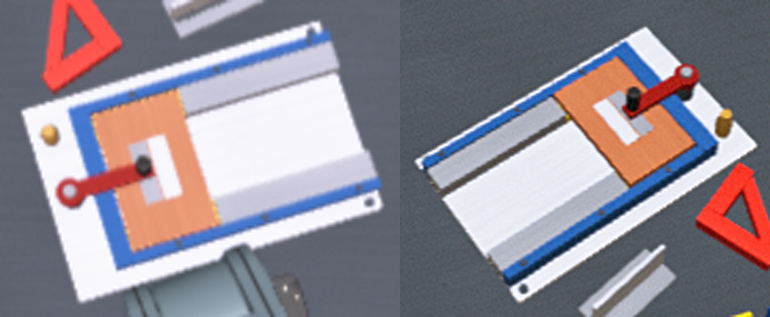

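View pics/t10.png

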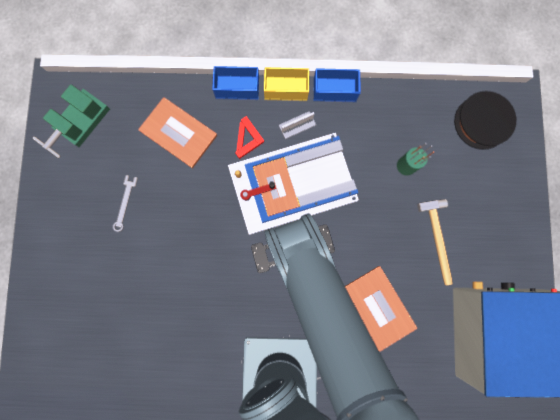

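The board is seated between rail ends and stop. The hold-down arm lies along -y over it, peg at top pixel (272,185), hand clear, other things unmoved. One numeric check of angle and level, then hand in.

```bash
python3 - <<'E'
from h import *
for n,uv in (('top',(220+143/400*145,125+165/317*115)),('scene',(190+(633-400)/370*175,175+94/317*150))):
    c=eyes.get_calibration(n); P=w2f(onz(c,*uv,.085))*1000; print(n,P.round(1),'angle',round(np.arctan2(98.3-P[1],1.5-P[0]),3))
p,d=eyes.grab_frame('scene'); c=eyes.get_calibration('scene')
for x,y in [(-60,-35),(60,-35),(-60,35),(60,35)]:
    u,v=map(int,np.round(proj(c,[*f2w(x/1000,y/1000),.037]))); print((x,y),[round(deproj(c,u,v,np.median(d[v-1:v+2,u-1:u+2]))[2]*1000,1)])
s=arm.state(); print(np.abs(s['joint_vel']).max(),s['clock'])
arm.hand_in()
E
```

```text
top [-1.7 13.7] angle 1.533
scene [ 5.7 11.2] angle 1.619
(-60, -35) [np.float64(37.2)]
(60, -35) [np.float64(39.6)]
(-60, 35) [np.float64(38.3)]
(60, 35) [np.float64(36.7)]
0.026372643490181865 12.8
the job is handed in; nothing more can be done
```

The board is seated in the notch, the hold-down arm is over it, and the job is handed in at 12.8 s of the 51 s allowed.

**What I did:** With the fingertips I pushed the board on the rails (the smallest of the three copper ones) along with about 2–4 N until it dropped into the yellow notch. Then I pushed the red arm round by its peg until it came against its stop, at about 10 N. I backed off and raised the hand clear.

**Last checks:**
- **Board level:** its top reads 36.7–39.6 mm at four points. Nominal is 37 mm, and the spread looks like depth noise.
- **Arm angle:** the top camera gives 1.533 and the scene camera 1.619. They disagree by about 0.09 rad, but they sit either side of the stop at 1.571 and match the force felt there.
- **Surroundings:** in the last pictures the nozzle, square, coupon, wrench, hammer and tin look unmoved and the hand touches nothing. I compared these by eye only.

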